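# Set the wind-up egg timer to ten minutes

## Robot

A 7-joint arm with a two-finger parallel gripper is mounted at the origin on a cart in front of the work surface, level with it; the furniture and walls round the work are solid. World frame = base frame: x ahead of the robot, y to its left, z up, the work surface at z = 0. Lengths are in m, angles in rad, forces in N, time in s.
With the tool pointing down it reaches from about 0.4 to 0.85 m from the base axis. Payload 10.4 kg.
Tool frame: the origin (TCP) lies midway between the tips of the shut fingers; the grasp point (between the pads) lies 19 mm behind it; z points along the fingers, y is the line along which they close (so a half turn about z gives the same grasp; the last joint's range is limited). The gripper opens to 85 mm and grips with 20 to 120 N. Pads are 22 mm wide; open, the fingers measure 114 mm over their backs; the gripper's body (76 mm by 85 mm) begins 54 mm behind the grasp point. The pads swing forward as they close: fully open they stand 13 mm farther back than shut.
Start: joints at [-1.253, 0.332, -0.065, 1.46, 0.022, 1.35, -0.088], TCP at [0.209, 0.589, 0.231] pointing down, gripper open.
Joint ranges: [-2.6, 2.6], [-0.5, 2.12], [-1.47, 1.34], [0.16, 2.42], [-1.27, 4.41], [0.06, 2.06], [-2.6, 2.6]. Speed limits (rad/s): [2.22, 2.22, 2.79, 2.79, 3.14, 3.14, 3.14].

## Interface

Orientations are given as a unit quaternion [x, y, z, w].
In Python, from workcell import monitor, eyes, manip gives the robot as it stands.
- The arm moves only by the tool send_rows, never from a script. Its arguments are lists of equal length, an entry for each row: "offset": the shift along the tool's x, y, z in mm, a list of three; "roll": the turn about the tool's z in rad. In form: {"offset": [[tx, ty, tz], ...], "roll": [roll, ...]}. A call has exactly 5 rows; each row is the pose to reach, as a shift and turn from the pose commanded when the call began, along the tool's axes at that moment; what a row does not reach only later rows make up. A row lasts 1/12 s, in which the tool goes at most 41.7 mm and 7.16 degrees, less where a joint would pass 70% of its speed; a pose out of reach is approached as far as the arm can. A call with a gripper value outside its range is refused whole. "jaw" is the opening, from 0 (shut) to 1 (fully open), set as the call begins (left out, the last holds). The fingers move at their own pace and stop on an object; "newtons" is the grip in N (left out, the last holds). Time passes only in rows, so rows that repeat a pose let the fingers close, or fill a call up. It gives the time, the measured TCP pose, the force and the opening at its end, in the units of the state.
- monitor.get_obs(): the state, without advancing time (a new reading comes with each control period).
- eyes.camera(name): name is "scene" or "side" or "wrist"; returns (picture, depth): 420x560x3 uint8, blue, green, red; 420x560 float32, m along the optical axis (not along the pixel's ray), 0 where there is no reading.
- eyes.camera_params(name): a dict with "fovy" (degrees; the focal length in pixels is half the picture's height over the tangent of half this angle, whatever the lens; pixels are square), "cx", "cy" (the principal point, pixels), "k1" (the pictures are not rectified: a ray, as slopes to the right and down, at radius r is drawn at 1 + k1 r^2 times it, then the intrinsics apply), "R" (3x3) and "t" (3): a world point X has camera coordinates R X + t. Camera axes: x right, y down, z forward; pixel columns grow to the right and rows downward; lengths in m; the calibration is good to about 2 mm. A picture is of the moment at which its call begins: read the wrist's pose just before it. camera_params takes no time and is no camera call; for the wrist camera it gives the pose at the moment of the call.
- manip.hand_in(): hands the job in, once; it reports no verdict.
The state is a dict: "clock": time; "joint_pos": joint angles; "joint_velocities": joint speeds; "tau": joint torques, N m; "position": TCP position; "ee_rot": TCP orientation; "ft_force": force on the tool from outside, world axes, zero at the start; "torque": the same for the moment, N m; "grip_width": opening from 0.0 (shut) to 1.0 (fully open).
Only numpy, scipy, OpenCV 4.12 (cv2) and the standard library are available. Lean on these libraries where they do the work, as an engineer would, in place of code of your own. Each camera call takes 0.05 s, during which the arm holds its last target. There are 200 camera calls.

## Task

Set the egg timer on the wooden board to 10 minutes: first wind its dial counter-clockwise past the 20-minute position, then turn it back to 10 minutes, give or take a minute and a half. The timer is light and its dial is stiff, so press it down firmly but gently while you turn, so that it stays standing where it is without spinning or being crushed, and leave everything else alone.

Things in the scene. Friction and masses are not known exactly. Their poses are not given: they have to be found in the camera images.
- timer: Loose wind-up egg timer, 0.09 kg, on four rubber feet on the board: white round base 64 mm across, 28 mm high; on it a red domed dial, 66 mm across at its foot, 34 mm high (60 mm across 17 mm up). The dial rides loose, 0 to 6 mm above its seat (unknown), held by 2.5 N. Grip it with fingertips 37 to 44 mm above the board: lower ones clamp the base too. Origin: on the axis, 2 mm above the board; -x to the lug.
- timer_dial (a joint): Dial angle about the vertical in rad, 0 to 5.24 for 0 to 60 minutes (0.0873 a minute): 0 when the white rib, which runs from the dial's crown to one side, points over the index lug, growing counter-clockwise seen from above; 10 minutes is 0.873, 20 minutes 1.745. It stays where it is left; at the start 3.5 to 8 minutes. Turning takes 0.12 to 0.15 N m.
- timer_lug (a point): Small white lug at the foot of the timer's base, the zero mark, sticking out 10 mm; this point is 37 mm from the timer's axis and 8 mm above the board. If the base slips so that the lug ever lies 12 mm from where it started, the job is spoilt. An off-centre grip drags the base sideways as it turns: give way to side forces.
- board: Dark wooden cutting board fixed to the worktop, 170 x 210 x 16 mm with rounded edges; origin at the centre of its underside, long side along its y. The timer's feet (friction 0.6 to 0.8, 27 mm from the axis) spin on it with the dial unless the dial is pushed down to its seat and pressed with 12 to 18 N while it turns slowly (0.5 rad/s); over 28 N between timer and board crushes the timer.
- pod: Coffee pod, 49 mm across, 43 mm high, standing loose on the board; origin at the centre of its underside. Bystander.
- salt: Salt shaker, 44 mm across, 90 mm high, standing loose on the board; origin at the centre of its underside. Bystander.
- cookie: Cookie, 55 mm across, 19 mm thick, lying loose on the worktop; origin at the centre of its underside. Bystander.
Things that resemble listed ones, but are neither listed nor needed, are in the scene too. Of the things like the timer, leave any that is blue or green; of the rest the larger one is meant.

How it is judged:
On the way, in this order (a step that is already met when the one before it is completed fails the run):
1. the dial is wound past 20 minutes (value of joint timer_dial above 1.745 rad), for 0.1 s.
2. the dial is turned back to 10 minutes, within a minute and a half (value of joint timer_dial between 0.742 and 1.004 rad), for 0.2 s.
At the end, for the whole second after the job is handed in: The dial stands at 10 minutes (0.873 rad) within a minute and a half (0.131 rad), the timer stands upright and at rest on the board with its index lug within 12 mm of where it started (all of step 2 and distance of timer_lug from where it was at the start of the episode below 0.012 m and angle between timer's own z axis and vertical below 0.05 rad and linear speed of timer below 0.01 m/s); the robot touches nothing.
It fails at once if the timer's base spun or slid: its index lug was carried more than 12 mm from its start (distance of timer_lug from where it was at the start of the episode above 0.012 m).
It fails at once if the timer was pressed on the board with more than 28 N (contact force between timer and board above 28 N).
It fails at once if a bystander was moved more than 20 mm (distance of any of pod, salt, cookie from where it was at the start of the episode above 0.02 m).
It also fails if it takes over 58 s, if anything falls off the work surface, if the arm or the gripper's body presses on something with over 40 N, if the wrist force passes 120 N, or if a joint passes its speed limit or range.

## Working session

There is one attempt and no reset: what is moved stays moved. The work goes in short steps, Python scripts to look and compute and a tool call to move; the robot and the scene stay as the last step left them, time stands still between calls to the robot, and variables do not carry over. Pictures are saved under pics/ and viewed, on a budget of 10 in all, crops included, one or two more only if the job needs it, and the job is handed in when it is done.

Besides the shell and the picture viewer there is one more tool, called after "Request:" as name(argument=value, ...) on one line, values as JSON. send_rows: Moves the arm, as the interface text tells. Its arguments: {"type":"object","properties":{"offset":{"type":"array"},"roll":{"type":"array"},"jaw":{"type":"number"},"newtons":{"type":"number"}},"required":["offset","roll"]}

```bash
ls; mkdir -p pics
cat > h.py <<'E'
import numpy as np, cv2
from workcell import monitor, eyes, manip
from scipy.spatial.transform import Rotation as Ro
def K(p,h=420):
    f=h/2/np.tan(np.radians(p["fovy"])/2); return np.array([[f,0,p["cx"]],[0,f,p["cy"]],[0,0,1.]])
def rays(p,px):
    k=K(p); d=(np.asarray(px,float)-k[:2,2])/k[0,0]
    u=d.copy()
    for _ in range(20): u=d/(1+p["k1"]*(u**2).sum(-1,keepdims=True))
    return u
def world(p,px,dep):
    u=rays(p,px); X=np.concatenate([u,np.ones(u.shape[:-1]+(1,))],-1)*np.asarray(dep)[...,None]
    return (X-np.array(p["t"]))@np.array(p["R"])
def proj(p,X):
    c=np.asarray(X)@np.array(p["R"]).T+np.array(p["t"]); u=c[...,:2]/c[...,2:]
    u=u*(1+p["k1"]*(u**2).sum(-1,keepdims=True)); k=K(p); return u*k[0,0]+k[:2,2]
def grab(n):
    p=eyes.camera_params(n); im,d=eyes.camera(n); return p,im,d
def cloud(p,d):
    v,u=np.mgrid[:420,:560]; return world(p,np.stack([u,v],-1),d)
E
python3 - <<'E'
from h import *
for n in("scene","side"):
    p,im,d=grab(n); cv2.imwrite(f"pics/{n}0.png",im); np.savez(f"{n}0.npz",im=im,d=d,p=p); print(n,{k:np.round(v,3) for k,v in p.items()})
o=monitor.get_obs(); print(o)
E
```

```text
pics
scene {'fovy': np.float64(47.363), 'cx': np.float64(282.407), 'cy': np.float64(204.916), 'k1': np.float64(0.04), 'R': array([[-0.442, -0.897, -0.014],
       [-0.389,  0.205, -0.898],
       [ 0.808, -0.392, -0.44 ]]), 't': array([0.577, 0.189, 0.765])}
side {'fovy': np.float64(50.203), 'cx': np.float64(280.53), 'cy': np.float64(206.649), 'k1': np.float64(0.032), 'R': array([[ 0.835, -0.549,  0.014],
       [-0.354, -0.557, -0.752],
       [ 0.421,  0.623, -0.659]]), 't': array([-0.298,  0.453,  0.642])}
{'clock': 0.1, 'joint_pos': array([-1.2526    ,  0.33284846, -0.06468952,  1.46084192,  0.02162014,
        1.34992466, -0.08846771]), 'joint_velocities': array([-1.28503383e-03, -1.28324779e-03, -2.50842391e-05, -2.37908127e-03,
        5.99526767e-04,  1.15522510e-03, -8.21585134e-04]), 'tau': array([ 1.03554201e-03, -6.26750135e+01,  4.89159452e-02, -3.92428458e+01,
        1.63305074e-02,  6.81694335e-03,  1.03300536e-05]), 'position': array([0.20880106, 0.58873126, 0.230578  ]), 'ee_rot': array([ 1.69552199e-01,  9.85520985e-01, -6.59321654e-04, -7.15446926e-05]), 'ft_force': array([ 0.76986767, -0.00970064, -0.63143107]), 'torque': array([0.00473008, 0.01006583, 0.02533447]), 'grip_width': 0.9994869493241867}
```

View pics/scene0.png

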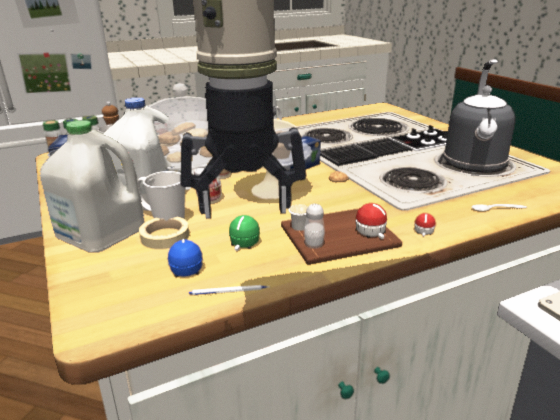

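View pics/side0.png

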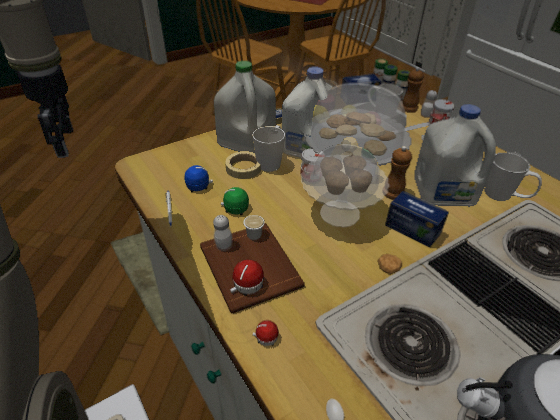

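Candidates in the scene view are the red timer on the board (371,220), a small red one (425,222), a green one (244,231) and a blue one (185,257). The larger red one on the board is meant; in the side view it is at (248,275). I'll measure it and check it in a close crop.

Run:
```python
from h import *
ims=[]
for n,(u,v) in dict(scene=(371,222),side=(248,276)).items():
    z=np.load(f"{n}0.npz",allow_pickle=True); im,d,p=z["im"],z["d"],z["p"].item()
    C=cloud(p,d); ims.append(cv2.resize(im[v-25:v+25,u-25:u+25],(400,400),interpolation=cv2.INTER_CUBIC))
    h=cv2.cvtColor(im,cv2.COLOR_BGR2HSV); red=((h[...,0]<8)|(h[...,0]>172))&(h[...,1]>150)&(h[...,2]>60)&(d>0)
    nn,lab,st,ce=cv2.connectedComponentsWithStats(red.astype(np.uint8))
    for i in range(1,nn):
        if st[i,4]>60 and np.linalg.norm(C[lab==i].mean(0)[:2]-[.6,.15])<.5:
            X=C[lab==i]
            # sphere-ish fit of dome: horizontal circle for z slice
            s=np.linalg.lstsq(np.c_[2*X,np.ones(len(X))],(X**2).sum(1),rcond=None)[0]
            print(n,ce[i].round(),st[i,4],"mean",X.mean(0).round(3),"max",np.percentile(X,98,0).round(3),"min",np.percentile(X,2,0).round(3),"sph",s[:3].round(3),np.sqrt(s[3]+s[:3]@s[:3]).round(3))
    # tall points near board
    print(n,"salt/pod px world:",[C[b,a].round(3) for a,b in ({"scene":[(315,212),(299,212),(314,230),(339,176)],"side":[(221,222),(255,222),(390,263),(222,262),(290,280)]}[n])])
cv2.imwrite("pics/crop.png",np.hstack(ims))
```

```text
scene [370. 215.] 461 mean [0.412 0.241 0.064] max [0.439 0.258 0.079] min [0.395 0.212 0.049] sph [0.435 0.22  0.04 ] 0.044
scene [425. 221.] 171 mean [0.387 0.115 0.032] max [0.403 0.128 0.041] min [0.376 0.098 0.023] sph [0.394 0.109 0.025] 0.018
scene salt/pod px world: [array([0.419, 0.366, 0.097]), array([0.497, 0.359, 0.061]), array([0.416, 0.369, 0.06 ]), array([0.712, 0.123, 0.016])]
side [247. 273.] 613 mean [0.418 0.218 0.066] max [0.45  0.267 0.079] min [0.394 0.196 0.017] sph [0.43  0.237 0.028] 0.051
side [267. 331.] 329 mean [0.39  0.099 0.034] max [0.409 0.117 0.042] min [0.374 0.086 0.023] sph [0.394 0.105 0.022] 0.02
side salt/pod px world: [array([0.427, 0.343, 0.104]), array([0.513, 0.346, 0.058]), array([0.721, 0.109, 0.015]), array([0.406, 0.312, 0.017]), array([0.505, 0.189, 0.016])]
```

View pics/crop.png

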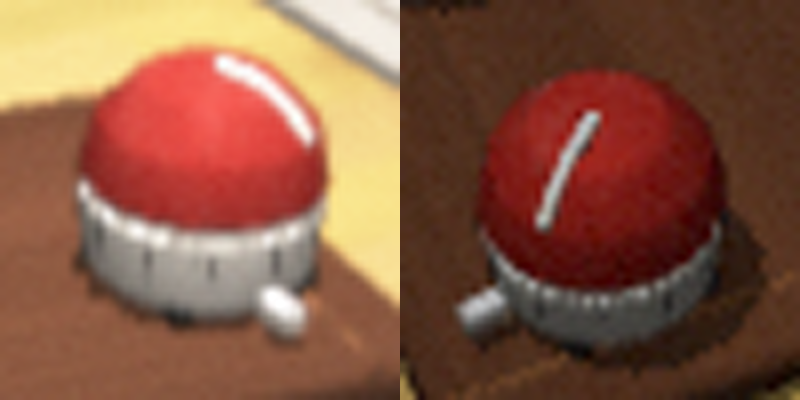

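Both crops show the red timer upright on the board with its lug on the -x, -y side (scene px 381,236). I'm moving over it.

Request:
send_rows(offset=[[-33,-27,0],[-66,-54,0],[-99,-80,0],[-132,-107,0],[-163,-133,0]], roll=[0,0,0,0,0])

```text
clock: 0.52
position: [0.3177, 0.409, 0.231]
ee_rot: [0.17, 0.986, -0.0, -0.0]
ft_force: [0.4, 0.6, 1.0]
grip_width: 1.002
```

Request:
send_rows(offset=[[-33,-27,0],[-66,-54,0],[-99,-80,0],[-132,-107,0],[-163,-133,0]], roll=[0,0,0,0,0])

```text
clock: 0.93
position: [0.4257, 0.2309, 0.2312]
ee_rot: [0.17, 0.986, 0.0, -0.0]
ft_force: [1.1, 1.1, -0.5]
grip_width: 0.998
```

Run:
```python
from h import *
for n,px in (("scene",(381,236)),("side",(233.5,289.7))):
    p=eyes.camera_params(n); r=rays(p,np.array([px])); R=np.array(p["R"]);t=np.array(p["t"])
    c=-R.T@t; dd=R.T@np.r_[r[0],1]; print(n,"lug",(c+dd*(.024-c[2])/dd[2]).round(4))
o=monitor.get_obs(); p,im,d=grab("wrist"); cv2.imwrite("pics/w1.png",im); np.savez("w1.npz",im=im,d=d,p=p)
R=np.array(p["R"]);print(o["position"],o["ee_rot"],o["joint_pos"].round(2),"cam",(-R.T@p["t"]).round(3),proj(p,np.array([[.427,.229,.08]])),o["ft_force"])
C=cloud(p,d)
h=cv2.cvtColor(im,cv2.COLOR_BGR2HSV); red=((h[...,0]<8)|(h[...,0]>172))&(h[...,1]>150)&(h[...,2]>60)&(d>0)
nn,lab,st,ce=cv2.connectedComponentsWithStats(red.astype(np.uint8))
for i in range(1,nn):
    if st[i,4]>200:
        X=C[lab==i]; print(ce[i],st[i],np.percentile(X,[2,50,98],0).round(4))
```

```text
scene lug [0.3876 0.2278 0.024 ]
side lug [0.3881 0.2257 0.024 ]
[0.42567455 0.23093049 0.23123013] [ 1.69572244e-01  9.85517750e-01  1.05294374e-04 -8.59772733e-05] [-0.81  0.01  0.22  1.83 -0.    1.3   0.64] cam [0.358 0.252 0.375] [[282.28725369 196.43470064]] [ 1.0963379   1.0539085  -0.46724602]
[278.78672986 190.84281201] [ 248  161   60   60 2532] [[0.3962 0.1913 0.0168]
 [0.4227 0.2281 0.0719]
 [0.4597 0.2534 0.0798]]
[173.67913832 196.78798186] [156 179  36  35 882] [[0.3774 0.0855 0.0016]
 [0.3962 0.1086 0.0374]
 [0.415  0.1238 0.0423]]
```

View pics/w1.png

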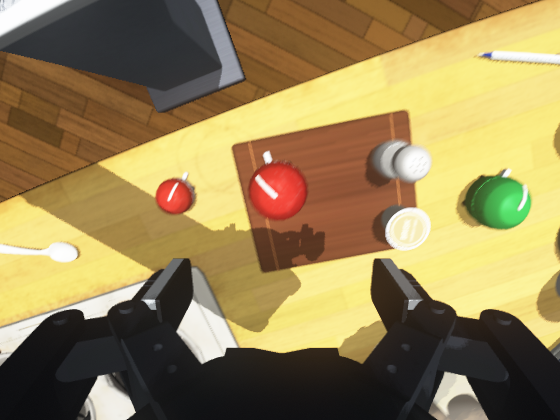

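The wrist view shows the timer at (278,191), its lug at (267,158), and the rib running from the crown to about (260,182). Next I'll fit the axis, lug and rib.

Run:
```python
from h import *
from scipy.optimize import least_squares
cs=[]
for f in("scene0","side0","w1"):
    z=np.load(f+".npz",allow_pickle=True); im,d,p=z["im"],z["d"],z["p"].item(); C=cloud(p,d)
    h=cv2.cvtColor(im,cv2.COLOR_BGR2HSV); near=(np.linalg.norm(C[...,:2]-[.427,.229],axis=-1)<.034)&(C[...,2]>.052)&(C[...,2]<.1)&(d>0)
    X=C[near&(h[...,1]>150)]
    def res(q):
        r2=((X[:,:2]-q[:2])**2).sum(1)*1e3; return (X[:,2]-q[2]+q[3]*r2+q[4]*r2**2)*1e3
    s=least_squares(res,[.427,.229,.08,.02,0],loss="soft_l1"); c=s.x[:2]
    W=C[near&(h[...,1]<110)&(h[...,2]>90)&(C[...,2]>.055)]; W=W[np.linalg.norm(W[:,:2]-c,axis=1)<.032]
    r=np.linalg.norm(W[:,:2]-c,axis=1); a=np.arctan2(*(W[r>.01,:2]-c).mean(0)[::-1])
    L=((h[...,1]<90)&(h[...,2]>110)&(C[...,2]<.032)&(C[...,2]>.019)&(abs(np.linalg.norm(C[...,:2]-c,axis=-1)-.038)<.006)); l=C[L].mean(0) if L.any() else None
    print(f,len(X),s.x.round(4),"rib",len(W),W.mean(0).round(4),"ang",a.round(3),"lug",L.sum(),l)
    if l is not None: b=np.arctan2(l[1]-c[1],l[0]-c[0]); print(" lugang",b,"dial",(a-b)%(2*np.pi))
```

```text
scene0 419 [0.4261 0.2273 0.0792 0.0111 0.0131] rib 44 [0.4116 0.2188 0.0743] ang -2.603 lug 25 [0.39055107 0.23075673 0.02636677]
 lugang 3.0434883926392415 dial 0.6371639469987969
side0 547 [0.4237 0.2274 0.0779 0.0075 0.0147] rib 34 [0.4091 0.2182 0.0742] ang -2.578 lug 16 [0.38697938 0.22676801 0.02709545]
 lugang -3.1240940264808623 dial 0.5457535843203827
w1 2378 [0.4252 0.2254 0.0792 0.0062 0.016 ] rib 202 [0.413  0.2164 0.076 ] ang -2.531 lug 47 [0.38839098 0.2256524  0.02789416]
 lugang 3.1359208650521184 dial 0.6163640204620222
```

Request:
send_rows(offset=[[0,-1,20],[-1,-2,40],[-1,-3,60],[-1,-4,80],[-1,-4,90]], roll=[-0.09,-0.18,-0.27,-0.36,-0.45], jaw=1.0, newtons=20)

```text
clock: 1.4
position: [0.4235, 0.2281, 0.1388]
ee_rot: [-0.057, 0.998, -0.001, -0.001]
ft_force: [0.3, -0.9, 0.1]
grip_width: 1.003
```

Request:
send_rows(offset=[[0,0,0],[0,0,0],[0,0,0],[0,0,0],[0,0,0]], roll=[0,0,0,0,0])

```text
clock: 1.82
position: [0.4252, 0.2292, 0.1422]
ee_rot: [-0.054, 0.999, 0.0, 0.001]
ft_force: [0.1, -0.6, 0.4]
grip_width: 0.998
```

```bash
cat > m.py <<'E'
from h import *
from scipy.optimize import least_squares
import sys
f=sys.argv[1]
o=monitor.get_obs(); p,im,d=grab("wrist"); cv2.imwrite(f"pics/{f}.png",im)
C=cloud(p,d); h=cv2.cvtColor(im,cv2.COLOR_BGR2HSV)
near=(np.linalg.norm(C[...,:2]-[.4255,.227],axis=-1)<.035)&(C[...,2]>.052)&(C[...,2]<.1)&(d>0)
X=C[near&(h[...,1]>150)]
def res(q):
    r2=((X[:,:2]-q[:2])**2).sum(1)*1e3; return (X[:,2]-q[2]+q[3]*r2+q[4]*r2**2)*1e3
s=least_squares(res,[.4255,.227,.079,.008,0.015],loss="soft_l1"); c=s.x[:2]
W=C[near&(h[...,1]<110)&(h[...,2]>90)&(C[...,2]>.058)]
a=np.arctan2(*(W[np.linalg.norm(W[:,:2]-c,axis=1)>.01,:2]-c).mean(0)[::-1])
L=((h[...,1]<90)&(h[...,2]>110)&(C[...,2]<.032)&(C[...,2]>.019)&(abs(np.linalg.norm(C[...,:2]-c,axis=-1)-.038)<.006))
print(len(X),s.x.round(4),"rib",len(W),a.round(3),"dial if lug at pi",(a-np.pi)%(2*np.pi),"lug",L.sum(),C[L].mean(0) if L.any() else "")
print(o["clock"],o["position"],"yaw of tool y",np.arctan2(*Ro.from_quat(o["ee_rot"]).as_matrix()[1::-1,1]).round(3),"j7",o["joint_pos"][6].round(2),o["ft_force"].round(2),o["torque"].round(3))
T=Ro.from_quat(o["ee_rot"]).as_matrix(); print("offset to axis in tool mm",(T.T@(np.r_[c,o["position"][2]]-o["position"])*1e3).round(1))
E
python3 m.py w2
```

```text
4625 [0.4251 0.2254 0.0791 0.0043 0.0186] rib 247 -2.633 dial if lug at pi 0.5083436373733745 lug 90 [0.3878621  0.22557395 0.02777852]
1.8167 [0.42516229 0.22922987 0.14216542] yaw of tool y 1.679 j7 1.11 [ 0.08 -0.59  0.37] [0.037 0.004 0.008]
offset to axis in tool mm [ 0.5 -3.8 -0. ]
```

View pics/w2.png

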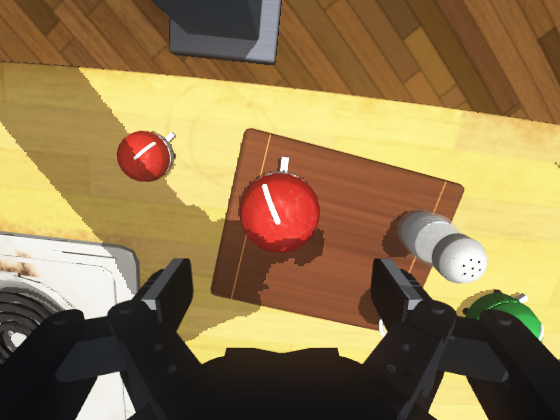

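The wrist view shows the timer at (281,212), its lug at (284,162) and the rib from (278,222) to (265,187). Counter-clockwise turning raises joint 7, so I'll roll back 0.35 to keep range. I'll also fit the rib by its principal line.

Request:
send_rows(offset=[[0,-1,0],[0,-2,0],[0,-3,0],[0,-3,0],[0,-3,0]], roll=[0.09,0.18,0.27,0.35,0.35])

```text
clock: 2.28
position: [0.4253, 0.226, 0.1417]
ee_rot: [0.122, 0.992, 0.0, 0.0]
ft_force: [0.3, 0.7, 1.0]
grip_width: 1.0
```

```bash
cat >> m.py <<'E'
vx,vy,x0,y0=cv2.fitLine(W[:,:2].astype(np.float32)*1e3,cv2.DIST_HUBER,0,.01,.01).ravel()
g=np.arctan2(vy,vx); g=g if np.cos(g-a)>0 else g+np.pi
n=np.array([-vy,vx]); print("rib line ang",(g-np.pi)%(2*np.pi),"line offset from axis mm",n@(c*1e3-[x0,y0]), "ext r",np.percentile((W[:,:2]-c)@[np.cos(g),np.sin(g)],[1,99]).round(4))
E
python3 m.py w3
```

```text
4644 [0.4251 0.2255 0.0791 0.0041 0.0188] rib 248 -2.632 dial if lug at pi 0.5095176279812463 lug 94 [0.38791263 0.22572241 0.02748571]
2.2833 [0.4252732  0.22598056 0.14170888] yaw of tool y 1.325 j7 0.76 [0.26 0.74 1.04] [ 0.009 -0.011  0.016]
offset to axis in tool mm [ 0.1 -0.5 -0. ]
rib line ang 0.50772095 line offset from axis mm -0.022792318544271047 ext r [0.0017 0.0285]
```

Request:
send_rows(offset=[[0,0,25],[0,0,50],[0,0,75],[0,0,85],[0,0,89]], roll=[0,0,0,0,0])

```text
clock: 2.75
position: [0.4242, 0.2253, 0.0509]
ee_rot: [0.119, 0.993, -0.001, -0.001]
ft_force: [0.3, 0.8, -0.2]
grip_width: 0.999
```

Request:
send_rows(offset=[[0,0,0],[0,0,0],[0,0,0],[0,0,0],[0,0,0]], roll=[0,0,0,0,0], jaw=0.78, newtons=20)

```text
clock: 3.17
position: [0.4255, 0.2262, 0.0531]
ee_rot: [0.12, 0.993, 0.001, 0.0]
ft_force: [0.3, -0.5, 0.0]
grip_width: 0.779
```

Run:
```python
from h import *
for n,(u,v) in dict(scene=(371,222),side=(248,276)).items():
    p,im,d=grab(n); C=cloud(p,d); globals()[n]=cv2.resize(im[v-40:v+30,u-35:u+35],(400,400),interpolation=cv2.INTER_CUBIC)
cv2.imwrite("pics/c2.png",np.hstack([scene,side])); o=monitor.get_obs(); print(o["position"],o["ft_force"],o["grip_width"])
```

```text
[0.42534461 0.22607147 0.05280813] [-0.2851851  -0.07485703  0.01213334] 0.7806292319889223
```

View pics/c2.png

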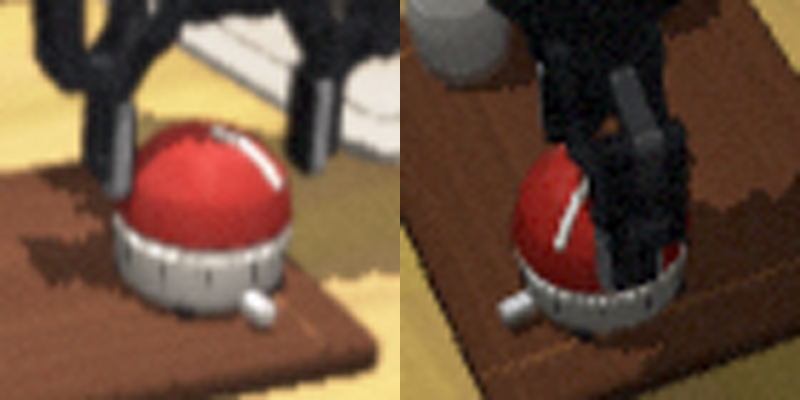

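Both pads straddle the dome without touching it, and the left fingertip in the scene view is at about (356.7,216.7). I'll check the tip height by projection.

Run:
```python
from h import *
o=monitor.get_obs(); T=Ro.from_quat(o["ee_rot"]).as_matrix(); P=o["position"]
for n,(u,v),s in (("scene",(371,222),1),("side",(248,276),-1)):
    p=eyes.camera_params(n)
    for back in (0,3,6,9,12):
        q=[]
        for x in(-11,11):
            X=P+T@(np.array([x,s*34,-back])/1e3); uv=proj(p,X[None])[0]; q.append(((uv-[u-35,v-40])/.175).round())
        print(n,back,round(X[2],4),q)
```

```text
scene 0 0.0528 [array([105., 190.]), array([126., 217.])]
scene 3 0.0558 [array([105., 182.]), array([126., 210.])]
scene 6 0.0588 [array([105., 175.]), array([127., 202.])]
scene 9 0.0618 [array([106., 168.]), array([127., 195.])]
scene 12 0.0648 [array([106., 160.]), array([128., 187.])]
side 0 0.0528 [array([260., 274.]), array([200., 290.])]
side 3 0.0558 [array([260., 268.]), array([200., 284.])]
side 6 0.0588 [array([260., 263.]), array([200., 279.])]
side 9 0.0618 [array([260., 257.]), array([199., 273.])]
side 12 0.0648 [array([260., 252.]), array([199., 268.])]
```

Request:
send_rows(offset=[[0,0,0],[0,0,0],[0,0,0],[0,0,0],[0,0,0]], roll=[0,0,0,0,0], jaw=0.6, newtons=30)

```text
clock: 3.68
position: [0.4252, 0.226, 0.0524]
ee_rot: [0.12, 0.993, 0.0, 0.0]
ft_force: [0.5, 0.6, 2.1]
grip_width: 0.662
```

```bash
python3 -c "
from h import *
o=monitor.get_obs(); print(o['position'],o['ft_force'],o['torque'],o['grip_width'])"
```

```text
[0.42524847 0.22600703 0.05243365] [0.48033618 0.55388237 2.12245834] [ 0.10818985 -0.08315564  0.02067772] 0.6618596556534581
```

Request:
send_rows(offset=[[0,0,0.3],[0,0,0.6],[0,0,1],[0,0,1],[0,0,1]], roll=[0,0,0,0,0], jaw=0.5, newtons=40)

```text
clock: 4.1
position: [0.4254, 0.2261, 0.0519]
ee_rot: [0.12, 0.993, 0.0, 0.0]
ft_force: [-1.2, -0.5, 9.5]
grip_width: 0.651
```

Request:
send_rows(offset=[[0,0,0.2],[0,0,0.5],[0,0,0.5],[0,0,0.5],[0,0,0.5]], roll=[0,0,0,0,0])

```text
clock: 4.52
position: [0.4255, 0.2261, 0.0517]
ee_rot: [0.12, 0.993, 0.0, 0.0]
ft_force: [-2.2, -2.4, 13.9]
grip_width: 0.652
```

Request:
send_rows(offset=[[0.1,-0.2,0.1],[0.1,-0.2,0.1],[0.1,-0.2,0.1],[0.1,-0.2,0.1],[0.1,-0.2,0.1]], roll=[-0.02,-0.05,-0.08,-0.11,-0.14])

```text
clock: 4.93
position: [0.4255, 0.226, 0.0517]
ee_rot: [0.05, 0.999, 0.001, 0.0]
ft_force: [-2.8, -1.5, 13.6]
grip_width: 0.654
```

```bash
cat > s.py <<'E'
from h import *
o=monitor.get_obs(); T=Ro.from_quat(o["ee_rot"]).as_matrix()
print(o["clock"],(o["position"]*1e3).round(2),"yaw",np.arctan2(T[1,1],T[0,1]).round(3),"F world",o["ft_force"].round(1),"F tool",(T.T@o["ft_force"]).round(1),"M",o["torque"].round(3),"j7",o["joint_pos"][6].round(2),o["grip_width"])
E
python3 s.py
```

```text
4.9333 [425.54 226.03  51.73] yaw 1.471 F world [-2.8 -1.5 13.6] F tool [  2.6  -1.7 -13.6] M [-0.401  0.488 -0.122] j7 0.94 0.6537862961305058
```

Request:
send_rows(offset=[[0.1,-0.1,0.1],[0.2,-0.1,0.1],[0.2,-0.1,0.1],[0.2,-0.1,0.1],[0.2,-0.1,0.1]], roll=[-0.035,-0.07,-0.105,-0.14,-0.175])

```text
clock: 5.35
position: [0.4256, 0.226, 0.0517]
ee_rot: [-0.038, 0.999, 0.001, 0.001]
ft_force: [-1.3, -1.3, 13.6]
grip_width: 0.65
```

```bash
python3 s.py
python3 - <<'E'
from h import *
a=[]
for n,(u,v) in dict(scene=(371,222),side=(248,276)).items():
    p,im,d=grab(n); a.append(cv2.resize(im[v-40:v+30,u-35:u+35],(400,400),interpolation=cv2.INTER_CUBIC))
cv2.imwrite("pics/c3.png",np.hstack(a))
E
```

```text
5.35 [425.55 226.    51.73] yaw 1.646 F world [-1.3 -1.3 13.6] F tool [  1.4  -1.2 -13.6] M [-0.327  0.387 -0.119] j7 1.11 0.6495043733762238
```

View pics/c3.png

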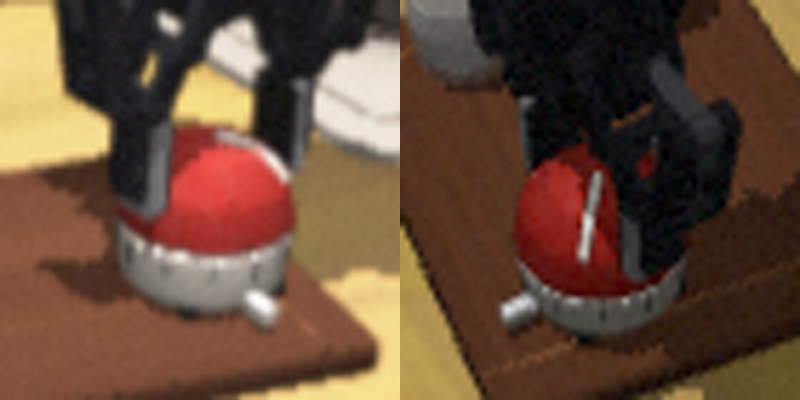

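The rib has turned with the gripper and the lug hasn't moved (scene crop 262,308). I'm carrying on.

Request:
send_rows(offset=[[0.1,-0.1,0.1],[0.1,-0.1,0.1],[0.1,-0.1,0.1],[0.1,-0.1,0.1],[0.1,-0.1,0.1]], roll=[-0.037,-0.074,-0.111,-0.148,-0.185])

```text
clock: 5.87
position: [0.4256, 0.2259, 0.0517]
ee_rot: [-0.13, 0.992, 0.001, 0.001]
ft_force: [-1.1, -1.9, 13.4]
grip_width: 0.655
```

Request:
send_rows(offset=[[0,0,0],[0,0,0],[0,0,0],[0,0,0],[0,0,0]], roll=[-0.037,-0.074,-0.111,-0.148,-0.185])

```text
clock: 6.28
position: [0.4257, 0.2259, 0.0517]
ee_rot: [-0.221, 0.975, 0.0, 0.001]
ft_force: [-0.8, -1.4, 14.3]
grip_width: 0.65
```

```bash
python3 s.py
```

```text
6.2833 [425.68 225.9   51.72] yaw 2.016 F world [-0.8 -1.4 14.3] F tool [  1.3  -0.9 -14.3] M [-0.331  0.229 -0.167] j7 1.47 0.6499626235731003
```

Request:
send_rows(offset=[[0.1,-0.1,0],[0.1,-0.1,0],[0.1,-0.1,0],[0.1,-0.1,0],[0.1,-0.1,0]], roll=[-0.037,-0.074,-0.111,-0.148,-0.185])

```text
clock: 6.7
position: [0.4257, 0.2259, 0.0517]
ee_rot: [-0.31, 0.951, 0.0, 0.001]
ft_force: [-0.4, -1.2, 12.2]
grip_width: 0.651
```

Request:
send_rows(offset=[[0,0,0],[0,0,0],[0,0,0],[0,0,0],[0,0,0]], roll=[-0.037,-0.074,-0.111,-0.148,-0.185])

```text
clock: 7.12
position: [0.4258, 0.2259, 0.0518]
ee_rot: [-0.397, 0.918, 0.0, 0.001]
ft_force: [0.1, -0.8, 12.1]
grip_width: 0.658
```

```bash
python3 s.py
```

```text
7.1167 [425.8  225.91  51.76] yaw 2.386 F world [ 0.1 -0.8 12.1] F tool [  0.5  -0.7 -12.1] M [-0.228  0.06  -0.128] j7 1.83 0.657764228032217
```

Request:
send_rows(offset=[[0,0,0.1],[0,0,0.3],[0,0,0.3],[0,0,0.3],[0,0,0.3]], roll=[-0.037,-0.074,-0.111,-0.148,-0.185])

```text
clock: 7.53
position: [0.4259, 0.2259, 0.0517]
ee_rot: [-0.48, 0.877, 0.0, 0.001]
ft_force: [-0.6, -1.7, 14.3]
grip_width: 0.651
```

Request:
send_rows(offset=[[0,0,0],[0,0,0],[0,0,0],[0,0,0],[0,0,0]], roll=[-0.037,-0.074,-0.111,-0.148,-0.185])

```text
clock: 7.95
position: [0.426, 0.226, 0.0517]
ee_rot: [-0.559, 0.829, -0.0, 0.002]
ft_force: [-0.2, -0.1, 15.5]
grip_width: 0.653
```

```bash
python3 s.py; python3 m.py w4
```

```text
7.95 [425.99 225.99  51.69] yaw 2.756 F world [-0.2 -0.1 15.5] F tool [  0.1   0.1 -15.5] M [-0.244  0.142 -0.159] j7 2.19 0.6531034675080166
10648 [0.4247 0.2244 0.0771 0.0053 0.0169] rib 794 -1.364 dial if lug at pi 1.777572207910497 lug 209 [0.38742068 0.22359641 0.02692636]
7.95 [0.42599021 0.22598667 0.05169074] yaw of tool y 2.756 j7 2.19 [-0.22 -0.1  15.54] [-0.244  0.142 -0.159]
offset to axis in tool mm [ 2.   0.6 -0. ]
rib line ang 2.6803558 line offset from axis mm 10.78827811056614 ext r [-0.0306  0.0323]
```

View pics/w4.png

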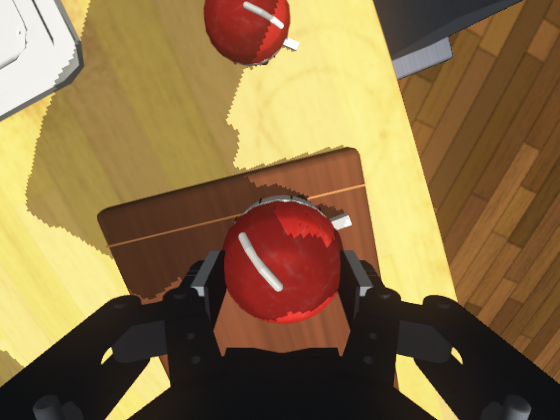

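The wrist view shows the rib from (278,288) to (242,236) and the lug at (340,221) in place. The pads polluted the rib fit, so I'll refit with the rib pixels only.

```bash
cat > rib.py <<'E'
from h import *
p,im,d=grab("wrist"); C=cloud(p,d); h=cv2.cvtColor(im,cv2.COLOR_BGR2HSV)
near=(np.linalg.norm(C[...,:2]-[.4252,.2255],axis=-1)<.029)&(C[...,2]>.055)&(C[...,2]<.1)
w=(near&(h[...,1]<110)&(h[...,2]>90)).astype(np.uint8)
nn,lab,st,ce=cv2.connectedComponentsWithStats(w)
# the rib: largest white component whose centroid stands highest
best=max(range(1,nn),key=lambda i:(st[i,4]>60)*np.median(C[lab==i][:,2]))
W=C[lab==best]; vx,vy,x0,y0=cv2.fitLine(W[:,:2].astype(np.float32)*1e3,cv2.DIST_HUBER,0,.01,.01).ravel()
c=np.array([.4251,.2255]); g=np.arctan2(vy,vx); m=W[:,:2].mean(0)-c
g=g if m@[np.cos(g),np.sin(g)]>0 else g+np.pi
L=((h[...,1]<90)&(h[...,2]>110)&(C[...,2]<.032)&(C[...,2]>.019)&(np.linalg.norm(C[...,:2]-[.388,.2256],axis=-1)<.009))
print("n",st[best],"rib ang",(g-np.pi)%(2*np.pi),"off axis",np.array([-vy,vx])@(c*1e3-[x0,y0]),"lug",L.sum(),C[L].mean(0) if L.any() else "")
E
python3 rib.py
```

```text
n [238 233  45  59 636] rib ang 1.9457021 off axis 1.6565993569463582 lug 212 [0.38746876 0.22364317 0.02681074]
```

The dial is at about 1.9 rad, past 20 minutes. Turning back now.

Request:
send_rows(offset=[[0,0,0],[0,0,0],[0,0,0],[0,0,0],[0,0,0]], roll=[0.03,0.065,0.1,0.135,0.17])

```text
clock: 8.47
position: [0.4259, 0.2259, 0.0517]
ee_rot: [-0.485, 0.875, 0.0, 0.001]
ft_force: [-0.4, -0.4, 14.3]
grip_width: 0.655
```

```bash
python3 s.py
```

```text
8.4667 [425.91 225.93  51.66] yaw 2.583 F world [-0.4 -0.4 14.3] F tool [  0.5   0.1 -14.3] M [-0.272  0.227  0.079] j7 2.02 0.6551272976499268
```

Request:
send_rows(offset=[[0,0,0.1],[0,0,0.1],[0,0,0.1],[0,0,0.1],[0,0,0.1]], roll=[0.037,0.074,0.111,0.148,0.185])

```text
clock: 8.88
position: [0.4259, 0.226, 0.0517]
ee_rot: [-0.402, 0.916, 0.0, 0.001]
ft_force: [-1.5, -2.1, 17.0]
grip_width: 0.655
```

Request:
send_rows(offset=[[0,0,0],[0,0,0],[0,0,0],[0,0,0],[0,0,0]], roll=[0.037,0.074,0.111,0.148,0.185])

```text
clock: 9.3
position: [0.4258, 0.2259, 0.0516]
ee_rot: [-0.316, 0.949, 0.0, 0.001]
ft_force: [-2.8, -2.2, 17.1]
grip_width: 0.652
```

```bash
python3 s.py; python3 rib.py
```

```text
9.3 [425.82 225.95  51.65] yaw 2.213 F world [-2.8 -2.2 17.1] F tool [  3.5  -0.1 -17.1] M [-0.387  0.408  0.147] j7 1.66 0.651866255046764
n [239 233  44  59 634] rib ang 1.4047291 off axis -0.9252988300713816 lug 243 [0.38818489 0.22415442 0.02728342]
```

Request:
send_rows(offset=[[0.2,0,-0.1],[0.3,0,-0.2],[0.3,0,-0.2],[0.3,0,-0.2],[0.3,0,-0.2]], roll=[0.037,0.074,0.111,0.148,0.185])

```text
clock: 9.77
position: [0.4256, 0.2259, 0.0517]
ee_rot: [-0.227, 0.974, 0.001, 0.001]
ft_force: [-0.4, 0.4, 14.4]
grip_width: 0.647
```

Request:
send_rows(offset=[[0,0,0],[0,0,0],[0,0,0],[0,0,0],[0,0,0]], roll=[0.037,0.074,0.111,0.148,0.185])

```text
clock: 10.18
position: [0.4256, 0.2259, 0.0517]
ee_rot: [-0.136, 0.991, 0.001, 0.001]
ft_force: [-1.4, -0.8, 14.4]
grip_width: 0.653
```

```bash
python3 s.py; python3 rib.py
```

```text
10.1833 [425.57 225.88  51.7 ] yaw 1.843 F world [-1.4 -0.8 14.4] F tool [  1.6  -0.3 -14.4] M [-0.164  0.23   0.171] j7 1.3 0.6530407781432657
n [239 234  44  58 632] rib ang 1.0249631 off axis -0.2846621929554818 lug 258 [0.38823112 0.22441864 0.02732803]
```

Request:
send_rows(offset=[[0.1,0,0],[0.1,0,0],[0.1,0,0],[0.1,0,0],[0.1,0,0]], roll=[0.037,0.074,0.111,0.148,0.15])

```text
clock: 10.65
position: [0.4255, 0.2259, 0.0517]
ee_rot: [-0.061, 0.998, 0.001, 0.001]
ft_force: [-0.5, -1.2, 14.3]
grip_width: 0.654
```

Request:
send_rows(offset=[[0,0,0],[0,0,0],[0,0,0],[0,0,0],[0,0,0]], roll=[0,0,0,0,0])

```text
clock: 11.07
position: [0.4255, 0.2259, 0.0517]
ee_rot: [-0.062, 0.998, 0.001, 0.001]
ft_force: [-0.9, -0.4, 14.5]
grip_width: 0.653
```

```bash
python3 s.py; python3 rib.py
```

```text
11.0667 [425.48 225.91  51.69] yaw 1.695 F world [-0.9 -0.4 14.5] F tool [  0.9  -0.2 -14.5] M [-0.133  0.187 -0.006] j7 1.15 0.6528173432609772
n [239 234  44  58 631] rib ang 0.87620044 off axis -0.07213203854168704 lug 262 [0.38830446 0.22452684 0.02732173]
```

The dial is at 10 minutes. I'll ease the pressure, open the jaws and rise.

Request:
send_rows(offset=[[0,0,-0.3],[0,0,-0.6],[0,0,-0.9],[0,0,-1.1],[0,0,-1.1]], roll=[0,0,0,0,0], newtons=20)

```text
clock: 11.53
position: [0.4251, 0.2257, 0.052]
ee_rot: [-0.062, 0.998, 0.001, 0.001]
ft_force: [1.8, 1.8, 5.5]
grip_width: 0.651
```

Request:
send_rows(offset=[[0,0,0],[0,0,0],[0,0,0],[0,0,0],[0,0,0]], roll=[0,0,0,0,0], jaw=1.0)

```text
clock: 11.95
position: [0.424, 0.225, 0.0511]
ee_rot: [-0.062, 0.998, -0.0, -0.0]
ft_force: [0.5, 0.5, 0.2]
grip_width: 0.999
```

Request:
send_rows(offset=[[0,0,-3],[0,0,-12],[0,0,-30],[0,0,-60],[0,0,-90]], roll=[0,0,0,0,0])

```text
clock: 12.37
position: [0.4238, 0.2247, 0.1427]
ee_rot: [-0.062, 0.998, -0.0, -0.0]
ft_force: [0.4, 1.5, 1.2]
grip_width: 1.005
```

Request:
send_rows(offset=[[0,0,0],[0,0,0],[0,0,0],[0,0,0],[0,0,0]], roll=[0,0,0,0,0])

```text
clock: 12.78
position: [0.4237, 0.2248, 0.1405]
ee_rot: [-0.062, 0.998, -0.0, -0.001]
ft_force: [-0.0, 0.2, -0.6]
grip_width: 0.998
```

```bash
python3 s.py; python3 rib.py; python3 m.py w5
```

```text
12.7833 [423.7  224.82 140.51] yaw 1.695 F world [-0.   0.2 -0.6] F tool [-0.   0.2  0.6] M [-0.03  -0.008 -0.012] j7 1.13 0.9983672151947027
n [256 193  28  34 234] rib ang 0.87047315 off axis 0.2236799418351696 lug 105 [0.38790707 0.22405408 0.02766626]
4537 [0.4243 0.2239 0.0775 0.0052 0.0173] rib 248 -2.277 dial if lug at pi 0.8650525463683536 lug 92 [0.38705625 0.22405151 0.02759063]
12.8333 [0.42378024 0.22487713 0.14060203] yaw of tool y 1.695 j7 1.13 [ 0.57 -0.67 -0.39] [-0.03  -0.066 -0.   ]
offset to axis in tool mm [-0.4 -1.   0. ]
rib line ang 0.8768456 line offset from axis mm -0.3325707262697893 ext r [0.0013 0.0284]
```

View pics/w5.png

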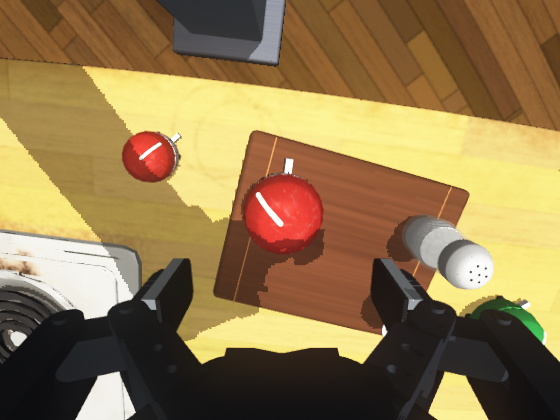

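The wrist view shows the timer upright at (284,212), its lug at (289,166) and the rib from (281,223) to (258,194). The gripper is clear of everything, so I'm handing in.

```bash
python3 -c "
from workcell import manip; print(manip.hand_in())"
```

```text
the job is handed in; nothing more can be done
None
```

The timer is set to about 10 minutes and the job is handed in; no verdict was reported. I gripped the larger red timer's dial, pressed it down with about 12–17 N (wrist force readings), wound it to about 1.9 rad (past 20 minutes), turned it back, released it and rose clear.

- **Dial:** the last check read 0.87 rad relative to the lug, against a target of 0.873.
- **Base:** the lug is about 2 mm from where it started, and the timer stands upright.
- **Time and bystanders:** it took about 13 s. I steered clear of the pod, salt and cookie but did not measure them again; the last wrist picture shows the salt standing, the pod mostly hidden, and the cookie out of view.
- **Disagreements:** the cameras put the timer's axis up to 2 mm apart. One rib reading taken while gripping was spoiled by the pads, so I refitted it.

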